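Crank the potato feeder open over a bowl

ROBOT

A 7-joint arm with a two-finger parallel gripper is mounted at the origin on the work surface. World frame = base frame: x ahead of the robot, y to its left, z up, the work surface at z = 0. Lengths are in m, angles in rad, forces in N, time in s.
With the tool pointing down it reaches from about 0.35 to 0.9 m from the base axis. Payload 8.1 kg.
Tool frame: the origin (TCP) lies at the very end of the fingers, on their centre line; the grasp point (between the pads) lies 19 mm behind it; z points along the fingers, y is the line along which they close (so a half turn about z gives the same grasp; the last joint's range is limited). The gripper opens to 92 mm and grips with 3 to 60 N. Pads are 19 mm wide; open, the fingers measure 130 mm over their backs; the gripper's body (75 mm by 190 mm) begins 47 mm behind the grasp point.
Start: joints at [-1.415, 0.434, 0.025, 1.573, -0.012, 1.134, -0.075], TCP at [0.16, 0.604, 0.227] pointing down, gripper open.
Joint ranges: [-2.62, 2.62], [-0.44, 2.09], [-1.27, 1.32], [0.08, 2.57], [-1.32, 4.46], [0.12, 2], [-2.74, 2.74]. Speed limits (rad/s): [2.22, 2.22, 3.01, 3.01, 3.14, 3.14, 3.14].

INTERFACE

Orientations are given as a rotation vector (axis times angle).
In Python, from cell import arm gives the robot as it stands.
- The arm moves only by the tool carry_out, never from a script. Its argument "commands" is a list of rows, each a list of 7 numbers: the opening, from 0 (shut) to 1 (fully open), then the shift along the tool's x, y, z each as a share of 0.025 m, from -1 to 1, then the turn, a rotation vector about the tool's x, y, z each as a share of 0.1 rad, from -1 to 1. A call has 1 to 8 rows; each row shifts and turns the commanded pose from where the row before left it, along the tool's axes as they then stand; what a row does not reach is not made up. A row lasts 1/10 s, in which the tool goes at most 50 mm and 8.59 degrees, less where a joint would pass 70% of its speed; a pose out of reach is approached as far as the arm can. A call with a number of a shift or a turn outside -1 to 1 is refused whole. A call with a gripper value outside its range is refused whole. The fingers move at their own pace and stop on an object; "squeeze" is the grip in N (left out, the last holds). Time passes only in rows, so rows that do not move let the fingers close. It gives the time, the measured TCP pose, the force, the opening and the grip force at its end, in the units of the state.
- arm.observe(): the state, without advancing time (a new reading comes with each control period).
- arm.get_image(name): name is "scene" or "side" or "wrist"; returns a dict with "pixels" (420x560x3 uint8, red, green, blue), "range_z" (420x560 float32, m along the optical axis (not along the pixel's ray), 0 where there is no reading), "mtx" (3x3 intrinsics, pixels), "k1" (the pictures are not rectified: a ray, as slopes to the right and down, at radius r is drawn at 1 + k1 r^2 times it, then the intrinsics apply), "R" (3x3) and "t" (3): a world point X has camera coordinates R X + t; the wrist camera has in their place "tool_from_camera" (4x4, takes a point from camera to tool coordinates, whose origin is the TCP and whose axes are the flange's). Camera axes: x right, y down, z forward; pixel columns grow to the right and rows downward; lengths in m; the calibration is good to about 2 mm. A picture is of the moment at which its call begins: read the wrist's pose just before it.
- arm.sign_off(): hands the job in; it is judged then, once.
The state is a dict: "clock": time; "joints": joint angles; "dq": joint speeds; "joint_efforts": joint torques, N m; "position": TCP position; "ee_rot": TCP orientation; "force": force on the tool from outside, world axes, zero at the start; "ft_torque": the same for the moment, N m; "width": opening from 0.0 (shut) to 1.0 (fully open); "gripper_force": force on a finger pad.
Only numpy, scipy, OpenCV 4.12 (cv2) and the standard library are available. Lean on these libraries where they do the work, as an engineer would, in place of code of your own. Each camera call takes 0.05 s, during which the arm holds its last target. There are 200 camera calls.

TASK

Stand the steel bowl with the lug handle upright on the counter, centred under the feeder's spout, and let go of it. Then crank the handwheel anticlockwise (it takes several grasps) until its pointer rib stands right over the end of the fixed index arm below the wheel, so that all four potatoes roll down into the bowl. Leave the bowl standing there with the potatoes in it, and leave the things around undisturbed.

Things in the scene. Friction and masses are not known exactly. Their poses are not given: they have to be found in the camera images.
- feeder: White-based feeder, fixed; place and yaw vary. Steel chute slopes 26 deg down to -x (robot side), ending in a hood. Origin on the counter; x up-chute, y towards the handwheel. Chute and gate guides: y +-46 mm, up to 200 mm high at x = -20, 270 mm at the top end (x = 155); supports start at x = 20 mm; counter free below the hood. Foot plate of the wheel: x -150 to 60, y 140 to 240, 12 mm high.
- catch_point (a point): Point on the counter below the middle of the hood, feeder frame (-80, 0, 0) mm: where the bowl's centre belongs. The spout is the hood, open below: feeder x -112 to -40, y -30 to 30, z 118 to 175 mm; only 118 mm is clear below it, so the bowl goes in from the side or the front, not from above.
- bowl: Round deep steel bowl, 160 mm across the rim, 75 mm high, base 112 mm across, wall 4 mm, 0.2 to 0.33 kg. Origin: centre of its underside. One straight lug handle sticks out along the bowl's own -x, from 77 to 123 mm from the centre, 18 mm wide, 14 mm thick, its mid-height 66 mm above the underside. Take the lug from above across its 18 mm.
- handwheel (a joint): Turn of the handwheel, rad: 0 is the shut stop, growing anticlockwise seen from above; the other stop, 5.7, is beyond the mark. Stiff (about 0.2 N m of friction), stays where it is left. Lowers the gate 12.5 mm per rad into the chute floor; the potatoes roll over it at 2.4 to 3.1 rad, always before the pointer gets to the mark. Starts at 0 to 0.5.
- wheel_axis (a point): Centre of the handwheel on its vertical axis, mid-rim height, feeder frame (-100, 190, 140) mm. Rim: black round bar 14 mm thick on a circle of 70 mm radius. Three spokes 10 mm thick, 120 deg apart, one under the pointer; hub 32 mm across, top 10 mm above mid-rim; 47 mm of room between hub and rim. Fixed column (68 mm across at most, top at 90 mm) below the hub.
- pointer_tip (a point): Rim end of the pointer, the raised straight rib on top of one spoke, turning with the wheel: point 70 mm from the axis at mid-rim height. The rib is 14 mm wide, twice as thick as the bare spokes, top 16 mm above mid-rim.
- index_mark (a point): The mark: point on the fixed flat steel arm beneath the handwheel, 70 mm from the wheel's axis, 100 mm above the counter. The arm is 12 mm wide, with a square 22 mm end that reaches 110 mm from the axis, its top at most 102 mm high. Its direction varies: 3.7 to 4.5 rad anticlockwise from where the pointer is at joint value 0.
- potato1: Small potato, 36 mm thick and 45 mm long, 24 to 39 g, origin at its centre; waits in the chute in a row of four behind the gate.
- potato2: Small potato, 36 mm thick and 45 mm long, 24 to 39 g, origin at its centre; waits in the chute in a row of four behind the gate.
- potato3: Small potato, 36 mm thick and 45 mm long, 24 to 39 g, origin at its centre; waits in the chute in a row of four behind the gate.
- potato4: Small potato, 36 mm thick and 45 mm long, 24 to 39 g, origin at its centre; waits in the chute in a row of four behind the gate.
- spice_can: Bystander: red can, 60 mm across, 100 mm high, left of the handwheel. Origin: underside.
- timer: Bystander: white kitchen timer, 30 x 65 x 65 mm, right of the feeder. Origin: underside.
- jar: Bystander: amber jar, 70 mm across, 90 mm high. Origin: underside.
- salt: Bystander: white bottle, 44 mm across, 110 mm high. Origin: underside.
- spoon: Bystander: spoon lying near the robot.

How it is judged:
By the outcome, as a careful person would: the job done as asked, in the order asked, and still so for the second after the job is handed in, with the robot touching nothing.
It also fails if it takes over 72 s, if anything falls off the work surface, if the arm or the gripper's body presses on something with over 40 N, if the wrist force passes 120 N, or if a joint passes its speed limit or range.

## Working session

There is one attempt and no reset: what is moved stays moved. The work goes in short steps, Python scripts to look and compute and a tool call to move; the robot and the scene stay as the last step left them, time stands still between calls to the robot, and variables do not carry over. Pictures are saved under pics/ and viewed, at most 10 in all, crops included, and the job is handed in when it is done.

Besides the shell and the picture viewer there is one more tool, called after "Call:" as name([rows], argument=value, ...), one row to a line, values as JSON. carry_out: Moves the arm, as the interface text tells. Shift numbers are shares of 0.025 m and turn numbers shares of 0.1 rad, none past 1 either way. Its arguments: {"type":"object","properties":{"commands":{"type":"array"},"squeeze":{"type":"number"}},"required":["commands"]}

```bash
mkdir -p pics; ls; cat > h.py <<'E'
import numpy as np, cv2
from cell import arm
from scipy.spatial.transform import Rotation as Ro
def grab(n):
    s=arm.observe(); im=arm.get_image(n)
    if n=="wrist":
        T=np.eye(4); T[:3,:3]=Ro.from_rotvec(s["ee_rot"]).as_matrix(); T[:3,3]=s["position"]
        W=T@np.array(im["tool_from_camera"])
    else:
        W=np.eye(4); W[:3,:3]=np.array(im["R"]).T; W[:3,3]=-W[:3,:3]@np.array(im["t"])
    im["W"]=W; return im
def slopes(im,uv):
    K=np.array(im["mtx"],float)
    uv=np.array(uv,float).reshape(-1,1,2)
    return cv2.undistortPoints(uv,K,np.array([im["k1"],0,0,0.])).reshape(-1,2)
def plane(im,uv,z):
    p=slopes(im,uv); d=np.c_[p,np.ones(len(p))]@im["W"][:3,:3].T; o=im["W"][:3,3]
    return o+d*((z-o[2])/d[:,2])[:,None]
def cloud(im):
    h,w=im["range_z"].shape
    u,v=np.meshgrid(np.arange(w),np.arange(h))
    p=slopes(im,np.c_[u.ravel(),v.ravel()]); zz=np.array(im["range_z"]).ravel()
    X=np.c_[p*zz[:,None],zz]@im["W"][:3,:3].T+im["W"][:3,3]
    X[zz<=0]=np.nan
    return X.reshape(h,w,3)
def save(im,f): cv2.imwrite(f"pics/{f}.png",cv2.cvtColor(np.array(im["pixels"]),cv2.COLOR_RGB2BGR))
E
python3 - <<'E'
from h import *
import pickle
d={}
for n in("scene","side"):
    im=grab(n);save(im,n+"0");d[n]=im;print(n,im["W"].round(3).tolist())
pickle.dump(d,open("d0.pkl","wb"))
print(arm.observe())
a=np.hstack([cv2.imread(f"pics/{n}0.png") for n in("scene","side")]);print(a.shape)
E
```

```text
pics
scene [[-0.819, 0.305, -0.485, 1.171], [0.573, 0.472, -0.67, 0.827], [0.024, -0.827, -0.562, 0.857], [0.0, 0.0, 0.0, 1.0]]
side [[0.872, -0.362, 0.328, 0.225], [-0.488, -0.671, 0.558, -0.605], [0.018, -0.647, -0.762, 0.991], [0.0, 0.0, 0.0, 1.0]]
{'clock': 0.1, 'joints': array([-1.4146228 ,  0.43514228,  0.02496331,  1.57402511, -0.01156703,
        1.13399284, -0.0750919 ]), 'dq': array([-4.76434512e-05, -1.38032949e-03, -9.69635271e-04, -3.78266540e-03,
       -9.76938301e-04, -2.06235234e-04, -4.19714489e-04]), 'joint_efforts': array([ 2.60604436e-03, -6.69119167e+01,  9.87868309e-01, -3.15149546e+01,
       -6.04677689e-02,  3.73784651e-02,  8.94040204e-05]), 'position': array([0.15987186, 0.60372365, 0.22602284]), 'ee_rot': array([-4.05402963e-01, -3.11529529e+00,  2.23529649e-03]), 'force': array([ 0.30514319,  0.40464873, -0.03569751]), 'ft_torque': array([0.01924869, 0.02097566, 0.02164771]), 'gripper_force': 0.0, 'width': 0.9997470417407373}
(420, 1120, 3)
```

View pics/scene0.png

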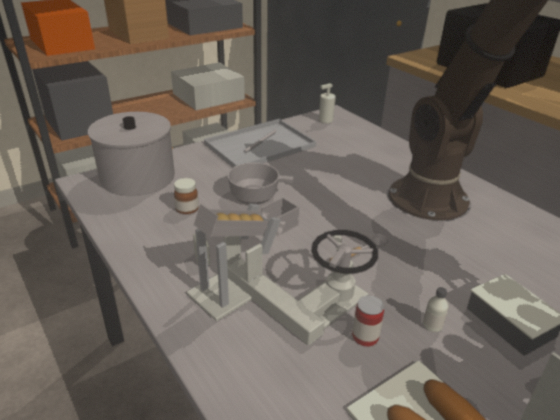

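View pics/side0.png

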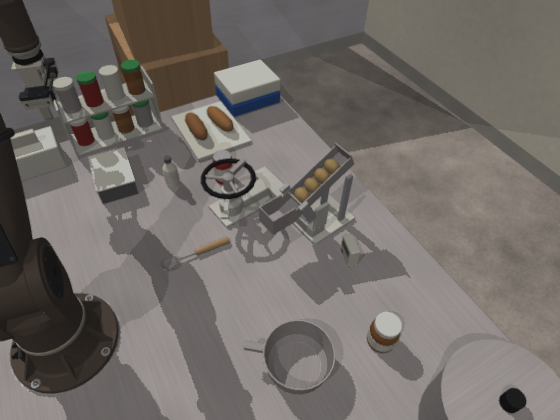

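The scene view shows the wheel at (345,250), the bowl at (254,182) and the can at (368,320). The side view shows the wheel at (229,178), the hood at about (275,208), the bowl at (300,356) with its lug at (255,348), and the spoon at (200,250).

```bash
cat > m1.py <<'E'
from h import *
import pickle
d=pickle.load(open("d0.pkl","rb"))
def circ(P):
    A=np.c_[2*P,np.ones(len(P))];s=np.linalg.lstsq(A,(P**2).sum(1),rcond=None)[0]
    return s[:2],np.sqrt(s[2]+s[:2]@s[:2])
for n,(u0,u1,v0,v1) in dict(side=(190,270,145,215),scene=(300,390,215,285)).items():
    im=d[n];px=np.array(im["pixels"]).astype(int);C=cloud(im)
    m=np.zeros(px.shape[:2],bool);m[v0:v1,u0:u1]=1
    dk=m&(px.max(2)<50)
    P=C[dk];z=P[:,2];ok=(z>0.12)&(z<0.17);P=P[ok]
    print(n,"dark",dk.sum(),len(P),"z med",np.median(P[:,2]))
    vv,uu=np.where(dk);Q=plane(im,np.c_[uu,vv],0.140)[:,:2]
    c=np.median(Q,0)
    for _ in range(6):
        r=np.linalg.norm(Q-c,axis=1);k=abs(r-.07)<.014;c,R=circ(Q[k])
    print("wheel plane fit",c.round(4),R.round(4),k.sum(), "depth fit",circ(P[:,:2]))
# bowl
im=d["side"];C=cloud(im)
u,v=np.meshgrid(np.arange(560),np.arange(420))
b=(u>235)&(u<345)&(v>310)&(v<400)
P=C[b&(C[:,:,2]>.068)&(C[:,:,2]<.085)];print("bowlrim",len(P),P.min(0),P.max(0))
c=P[:,:2].mean(0)
for _ in range(8):
    r=np.linalg.norm(P[:,:2]-c,axis=1);k=abs(r-.078)<.01;c,R=circ(P[k][:,:2])
print(c,R,k.sum())
P=C[b&(C[:,:,2]>.055)&(C[:,:,2]<.085)];r=np.linalg.norm(P[:,:2]-c,axis=1);L=P[(r>.088)&(r<.13)]
print("lug",len(L),L.mean(0),L[:,2].max(),r.max(), "ang",np.degrees(np.arctan2(*(L.mean(0)[:2]-c)[::-1])))
# potatoes
px=np.array(im["pixels"]).astype(int)
m=(u>285)&(u<350)&(v>150)&(v<205)&(px[:,:,0]-px[:,:,2]>50)
P=C[m];print("pot",len(P),P.mean(0)); q=P[:,:2]-P[:,:2].mean(0);w,V=np.linalg.eigh(q.T@q);print(V[:,1],w)
for n,(a,b_,c_,e) in dict(side=(180,360,135,240),scene=(190,400,190,340)).items():
    g=cv2.imread(f"pics/{n}0.png")[c_:e,a:b_];g=cv2.resize(g,None,fx=3.6,fy=3.6,interpolation=cv2.INTER_CUBIC);cv2.imwrite(f"pics/{n}c.png",g)
E
python3 m1.py
```

```text
side dark 503 494 z med 0.14567256730118222
wheel plane fit [0.5254 0.1826] 0.0696 503 depth fit (array([0.52364491, 0.17870042]), np.float64(0.06934463369998373))
scene dark 5 5 z med 0.14508231891072487
wheel plane fit [0. 0.] 0.0 0 depth fit (array([0.51074961, 0.1938429 ]), np.float64(0.049886331046877154))
bowlrim 725 [ 0.35708486 -0.39590052  0.06802671] [ 0.53631994 -0.23629147  0.08017827]
[ 0.45613518 -0.31655836] 0.0774443029614193 599
lug 148 [ 0.37350416 -0.25197925  0.07133623] 0.07693008596858408 0.12217929794917717 ang 141.99109673028633
pot 365 [0.69736625 0.01436144 0.20543489]
[-0.99020019 -0.13965523] [0.0261531  0.48777479]
```

View pics/sidec.png

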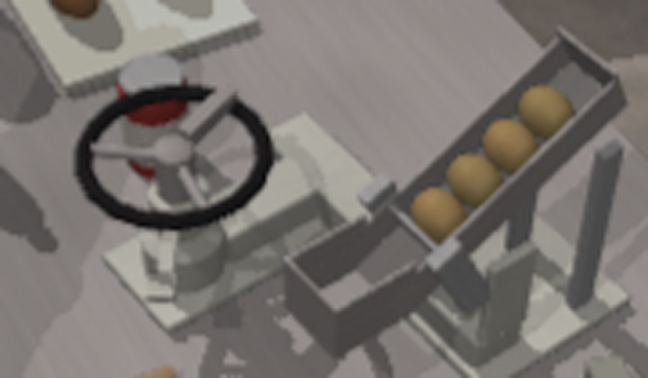

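The crop shows the hub at crop (175,150), the pointer rib running up-right to (230,100), and the index arm probably under the rim at lower left. I'll check this from the wrist camera. Next I measure the bystanders and chute.

```bash
python3 - <<'E'
from h import *
import pickle
d=pickle.load(open("d0.pkl","rb"));im=d["side"];C=cloud(im);print(np.array(im["tool_from_camera"]) if "tool_from_camera" in im else "")
# boxes: timer,jar,salt,spoon,can
for n,(a,b,c,e),z0 in [("timer",(338,362,230,268),.02),("jar",(368,404,308,352),.03),("salt",(160,184,152,194),.03),("can",(212,240,148,164),.05),("rack",(90,135,150,200),.02)]:
    P=C[c:e,a:b].reshape(-1,3);P=P[P[:,2]>z0];print(n,len(P),P.mean(0).round(3),P.min(0).round(3),P.max(0).round(3))
px=np.array(im["pixels"]).astype(int);print("spoon ends",plane(im,[[165,265],[230,241],[200,248]],.01).round(3))
# chute side walls: high pts between
P=C[130:235,255:360].reshape(-1,3);P=P[(P[:,2]>.11)&(P[:,0]>.5)]
F=np.array([.6505,.0075]);y=.14;R=np.array([[np.cos(y),np.sin(y)],[-np.sin(y),np.cos(y)]])
q=(P[:,:2]-F)@R.T
for x0 in np.arange(-.12,.18,.03):
    k=(q[:,0]>x0)&(q[:,0]<x0+.03);
    if k.sum()>5: print(round(x0,3),k.sum(),q[k,1].min().round(3),q[k,1].max().round(3),P[k,2].min().round(3),P[k,2].max().round(3))
print("xmin",np.sort(q[:,0])[[0,5,20,50]])
E
```

```text
timer 409 [ 0.732 -0.13   0.054] [ 0.716 -0.159  0.02 ] [ 0.759 -0.089  0.069]
jar 951 [ 0.657 -0.368  0.076] [ 0.631 -0.397  0.03 ] [ 0.698 -0.332  0.094]
salt 276 [0.409 0.363 0.071] [0.389 0.348 0.03 ] [0.431 0.385 0.115]
can 291 [0.556 0.284 0.12 ] [0.508 0.203 0.072] [0.589 0.345 0.159]
rack 1692 [0.249 0.447 0.056] [0.187 0.379 0.02 ] [0.314 0.628 0.067]
spoon ends [[0.283 0.084 0.01 ]
 [0.471 0.074 0.01 ]
 [0.387 0.091 0.01 ]]
-0.12 331 -0.03 0.033 0.119 0.18
-0.09 265 -0.03 0.032 0.119 0.178
-0.06 323 -0.043 0.151 0.119 0.184
-0.03 554 -0.045 0.049 0.113 0.193
0.0 394 -0.044 0.033 0.11 0.204
0.03 421 -0.044 0.035 0.11 0.218
0.06 349 -0.043 0.034 0.111 0.229
0.09 324 -0.03 0.033 0.189 0.241
0.12 518 -0.042 0.034 0.11 0.265
0.15 31 -0.027 0.03 0.216 0.228
xmin [-0.11160597 -0.11111227 -0.11072651 -0.11024902]
```

Call:
carry_out([
  [1,-1,-1,-1,0,0,0],
  [1,-1,-1,-1,0,0,0],
  [1,-1,-1,-1,0,0,0],
  [1,-1,-1,-1,0,0,0],
  [1,-1,-1,-1,0,0,0],
  [1,-1,-1,-1,0,0,0],
  [1,-1,-1,-1,0,0,0],
  [1,-1,-1,-1,0,0,0],
])

```text
clock: 0.9
position: [0.3025, 0.358, 0.4275]
ee_rot: [-0.406, -3.115, 0.0]
force: [1.1, 1.3, 0.6]
width: 1.002
gripper_force: 0.0
```

Call:
carry_out([
  [1,-1,-0.5,0,0,0,0],
  [1,-1,-0.5,0,0,0,0],
  [1,-1,-0.5,0,0,0,0],
  [1,-1,-0.5,0,0,0,0],
  [1,-1,-0.5,0,0,0,0],
  [1,-1,-0.5,0,0,0,0],
  [1,0,0,0,0,0,0],
])

```text
clock: 1.6
position: [0.4303, 0.2453, 0.4264]
ee_rot: [0.415, 3.113, -0.003]
force: [-0.2, -0.6, 0.8]
width: 1.003
gripper_force: 0.0
```

```bash
python3 - <<'E'
from h import *
import pickle
im=grab("wrist");save(im,"w1");pickle.dump(im,open("w1.pkl","wb"));print(im["W"].round(3))
E
```

```text
[[ 0.261  0.935  0.241  0.366]
 [ 0.965 -0.252 -0.066  0.263]
 [-0.001  0.25  -0.968  0.584]
 [ 0.     0.     0.     1.   ]]
```

View pics/w1.png

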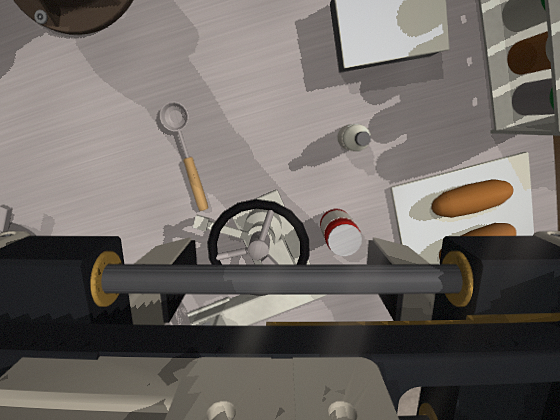

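The wrist view shows the wheel hub at (260,243), partly hidden by the gripper, and the square end of the index arm at about (203,222). I'll move forward for a clear view.

Call:
carry_out([
  [1,-1,0,0,0,0,0],
  [1,-1,0,0,0,0,0],
  [1,-1,0,0,0,0,0],
  [1,-1,0,0,0,0,0],
  [1,-1,0,0,0,0,0],
  [1,0,0,0,0,0,0],
])

```text
clock: 2.25
position: [0.5503, 0.2162, 0.4254]
ee_rot: [-0.408, -3.114, 0.003]
force: [-0.2, -0.6, -0.2]
width: 0.997
gripper_force: 0.0
```

```bash
python3 - <<'E'
from h import *
import pickle
im=grab("wrist");save(im,"w2");pickle.dump(im,open("w2.pkl","wb"))
p=slopes(im,[[0,0]]);
W=im["W"];c=np.linalg.inv(W)@np.array([.525,.182,.14,1]);K=im["mtx"];x=c[:2]/c[2];r=x@x;x=x*(1+im["k1"]*r)
u=int(K[0][0]*x[0]+K[0][2]);v=int(K[1][1]*x[1]+K[1][2]);print(u,v)
g=cv2.imread("pics/w2.png");s=75
v0,u0=max(v-s,0),max(u-s,0);g=cv2.resize(g[v0:v+s,u0:u+s],None,fx=4,fy=4,interpolation=cv2.INTER_CUBIC);cv2.imwrite("pics/w2c.png",g);print(u0,v0,g.shape)
E
```

```text
253 166
178 91 (600, 600, 3)
```

View pics/w2c.png

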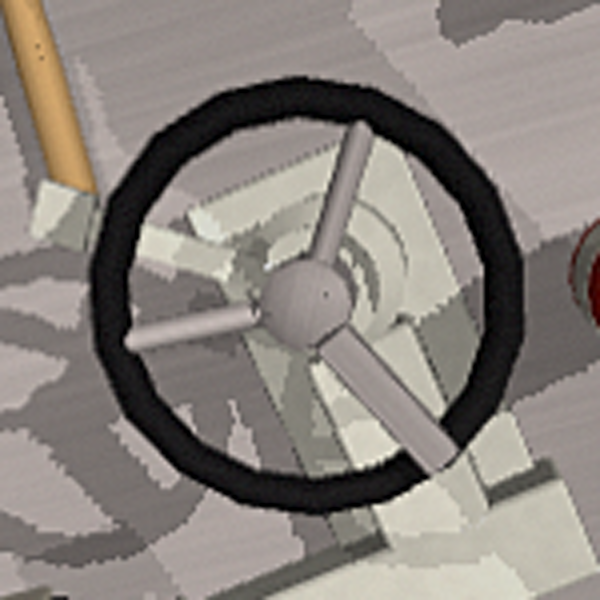

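The crop shows the hub at (305,295), the rib ending on the rim at (445,462), the square end of the index arm at (66,215), and bare spokes at (360,130) and (135,340).

```bash
python3 - <<'E'
from h import *
import pickle
im=pickle.load(open("w2.pkl","rb"));px=np.array(im["pixels"]).astype(int)
f=lambda a:np.array(a,float)/4-0.4+np.array([178,91])
m=np.zeros(px.shape[:2],bool);m[100:235,185:320]=1
vv,uu=np.where(m&(px.max(2)<50));Q=plane(im,np.c_[uu,vv],.14)[:,:2]
c=np.array([.525,.182])
from scipy.optimize import least_squares
k=abs(np.linalg.norm(Q-c,axis=1)-.07)<.02;Q=Q[k]
s=least_squares(lambda p:np.linalg.norm(Q-p[:2],axis=1)-p[2],[.525,.182,.07],loss="soft_l1",f_scale=.005).x;print("axis",s)
c=s[:2];D=lambda P:[(np.linalg.norm(p[:2]-c).round(4),np.arctan2(*(p[:2]-c)[::-1]).round(3)) for p in P]
# rib: centre line points at its top z .156
print("rib",D(plane(im,f([[445,462],[390,400],[335,340]]),.156)))
print("spokes",D(plane(im,f([[360,130],[135,340]]),.145)))
print("hub",D(plane(im,f([[305,295]]),.15)))
print("idx",D(plane(im,f([[66,215],[66,187+3],[180,248],[215,262]]),.101)))
C=cloud(im)
for q in [[66,210],[180,248],[445,462],[305,295]]:
    u,v=f(q).round().astype(int);print(C[v,u].round(4))
E
```

```text
axis [0.52529489 0.1824081  0.06962183]
rib [(np.float64(0.0717), np.float64(0.481)), (np.float64(0.0428), np.float64(0.498)), (np.float64(0.015), np.float64(0.547))]
spokes [(np.float64(0.062), np.float64(2.562)), (np.float64(0.0609), np.float64(-1.634))]
hub [(np.float64(0.0043), np.float64(2.787))]
idx [(np.float64(0.0977), np.float64(-2.133)), (np.float64(0.1003), np.float64(-2.222)), (np.float64(0.0535), np.float64(-2.147)), (np.float64(0.0394), np.float64(-2.124))]
[0.4713 0.1008 0.1031]
[0.4969 0.1376 0.0993]
[0.5893 0.2157 0.1541]
[0.5209 0.1842 0.15  ]
```

Call:
carry_out([
  [1,0.1,-1,0,0,0,0],
  [1,0.1,-1,0,0,0,0],
  [1,0.1,-1,0,0,0,0],
  [1,0.1,-1,0,0,0,0],
  [1,0.1,-1,0,0,0,0],
  [1,0.1,-1,0,0,0,0],
  [1,0.1,-1,0,0,0,0],
  [1,0.1,-1,0.2,0,0,0],
])

```text
clock: 3.1
position: [0.4771, 0.029, 0.4222]
ee_rot: [0.402, 3.115, 0.002]
force: [-0.5, -0.0, -1.5]
width: 1.0
gripper_force: 0.0
```

Call:
carry_out([
  [1,0.1,-1,0.4,0,0,0],
  [1,0.1,-1,0.4,0,0,0],
  [1,0.1,-1,0.4,0,0,0],
  [1,0.1,-1,0.4,0,0,0],
  [1,0.1,-1,0.4,0,0,0],
  [1,0.1,-1,0.4,0,0,0],
  [1,0.1,-1,0.4,0,0,0],
  [1,0.1,-1,0.4,0,0,0],
])

```text
clock: 3.9
position: [0.4069, -0.159, 0.3414]
ee_rot: [0.402, 3.115, 0.002]
force: [1.1, -0.7, -0.0]
width: 0.997
gripper_force: 0.0
```

Call:
carry_out([
  [0.6,0.1,-1,0.4,0,0,0],
  [0.6,0.1,-1,0.4,0,0,0],
  [0.6,0,-0.5,0.4,0,0,1],
  [0.6,0,0,0.4,0,0,1],
  [0.6,0,0,0.4,0,0,1],
  [0.6,0,0,0,0,0,1],
  [0.6,0,0,0,0,0,0],
])

```text
clock: 4.6
position: [0.3867, -0.2173, 0.2915]
ee_rot: [-1.016, -2.972, -0.002]
force: [0.3, 0.0, 0.5]
width: 0.598
gripper_force: 0.0
```

```bash
cat > off.py <<'E'
from h import *
import sys
# usage: off.py x y z yaxis_angle : gives tool shift in 25mm units and turn in 0.1 rad
def off(x,y,z,a):
    s=arm.observe();R=Ro.from_rotvec(s["ee_rot"]).as_matrix();p=s["position"]
    zt=np.array([0,0,-1.]);yt=np.array([np.cos(a),np.sin(a),0]);G=np.c_[np.cross(yt,zt),yt,zt]
    print("clock",s["clock"],"pos",p.round(4),"yang",np.arctan2(R[1,1],R[0,1]).round(3),"j",s["joints"].round(2))
    print("shift/25mm",(R.T@(np.array([x,y,z])-p)/.025).round(2),"turn/.1",(Ro.from_matrix(R.T@G).as_rotvec()/.1).round(2))
if __name__=="__main__": off(*map(float,sys.argv[1:]))
E
python3 off.py .377 -.255 .16 .907
python3 - <<'E'
from h import *
im=grab("wrist");save(im,"w3");C=cloud(im);H=C[:,:,2]
def circ(P):
    A=np.c_[2*P,np.ones(len(P))];s=np.linalg.lstsq(A,(P**2).sum(1),rcond=None)[0];return s[:2],np.sqrt(s[2]+s[:2]@s[:2])
P=C[(H>.06)&(H<.085)];P=P[np.linalg.norm(P[:,:2]-[.456,-.316],axis=1)<.13]
r=np.linalg.norm(P[:,:2]-[.456,-.3165],axis=1);L=P[(r>.09)&(r<.13)];print(len(P),len(L),L.mean(0) if len(L) else 0)
E
```

```text
clock 4.6 pos [ 0.3867 -0.2173  0.2915] yang 0.912 j [-0.3   0.06  0.75  1.93 -0.05  1.17  1.38]
shift/25mm [-0.62 -1.43  5.26] turn/.1 [ 0.01 -0.01  0.05]
1737 400 [ 0.37396772 -0.2485758   0.07223128]
```

View pics/w3.png

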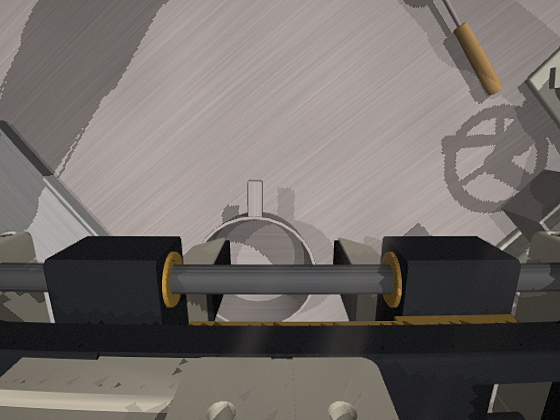

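The lug is at pixel columns 248–263, rows 181–216, and runs vertically, so the tool yaw matches it.

```bash
python3 - <<'E'
from h import *
im=grab("wrist")
P=plane(im,[[255.5,182],[255.5,213],[248,190],[263,190]],.073);print(P.round(4))
d=P[0]-P[1];print("ang",np.arctan2(d[1],d[0]),"width",np.linalg.norm(P[2]-P[3]))
u=d[:2]/np.linalg.norm(d[:2]);print("centre from tip",P[0,:2]-.123*u,"grasp",P[0,:2]-.021*u)
g=P[0,:2]-.021*u
from off import off
off(g[0],g[1],.047,np.arctan2(d[1],d[0])-np.pi/2)
E
```

```text
[[ 0.3641 -0.2399  0.073 ]
 [ 0.3943 -0.264   0.073 ]
 [ 0.3663 -0.2532  0.073 ]
 [ 0.3773 -0.2388  0.073 ]]
ang 2.4676867012396144 width 0.018160403218177877
centre from tip [ 0.46025374 -0.31664308] grasp [ 0.38055194 -0.25299071]
clock 4.7 pos [ 0.387  -0.2178  0.2919] yang 0.916 j [-0.3   0.06  0.76  1.93 -0.05  1.17  1.39]
shift/25mm [-0.65 -1.28  9.79] turn/.1 [0.01 0.   0.2 ]
```

Call:
carry_out([
  [0.5,-0.35,-0.65,0.5,0,0,0.2],
  [0.5,-0.3,-0.63,0.8,0,0,0],
  [0.5,0,0,1,0,0,0],
  [0.5,0,0,1,0,0,0],
  [0.5,0,0,1,0,0,0],
  [0.5,0,0,1,0,0,0],
  [0.5,0,0,1,0,0,0],
  [0.5,0,0,0.5,0,0,0],
])

```text
clock: 5.5
position: [0.3793, -0.253, 0.1203]
ee_rot: [-1.041, -2.962, -0.001]
force: [-0.9, -0.1, 0.6]
width: 0.502
gripper_force: 0.0
```

```bash
python3 off.py .3806 -.253 .047 .897
```

```text
clock 5.5 pos [ 0.3793 -0.253   0.1203] yang 0.895 j [-0.09  0.35  0.71  2.14 -0.33  0.76  1.73]
shift/25mm [-0.05  0.03  2.93] turn/.1 [-0.   -0.02 -0.02]
```

Call:
carry_out([
  [0.5,0,0,1,0,0,0],
  [0.5,0,0,1,0,0,0],
  [0.5,0,0,0.8,0,0,0],
  [0.5,0,0,0,0,0,0],
  [0,0,0,0,0,0,0],
  [0,0,0,0,0,0,0],
  [0,0,0,0,0,0,0],
  [0,0,0,0,0,0,0],
], squeeze=55)

```text
clock: 6.3
position: [0.3803, -0.2541, 0.0525]
ee_rot: [1.045, 2.961, 0.0]
force: [-0.4, 0.5, -0.3]
width: 0.202
gripper_force: 0.0
```

Call:
carry_out([
  [0,0,0,0,0,0,0],
  [0,0,0,0,0,0,0],
  [0,0,0,-0.2,0,0,0],
  [0,0,0,-0.2,0,0,0],
  [0,0,0,0,0,0,0],
])

```text
clock: 6.8
position: [0.3799, -0.2541, 0.0623]
ee_rot: [1.046, 2.962, 0.0]
force: [-0.8, 0.4, -2.1]
width: 0.19
gripper_force: 55.0
```

```bash
python3 off.py .40 -.15 .058 1.829
```

```text
clock 6.8 pos [ 0.3799 -0.2541  0.0623] yang 0.892 j [-0.    0.45  0.63  2.19 -0.45  0.63  1.84]
shift/25mm [1.99 3.74 0.17] turn/.1 [-0.    0.   -9.37]
```

Call:
carry_out([
  [0,0,0.5,0,0,0,-0.5],
  [0,0,0.5,0,0,0,-0.9],
  [0,0,0.5,0,0,0,-0.9],
  [0,0,0.5,0,0,0,-0.9],
  [0,0,0.5,0,0,0,-0.9],
  [0,0,0.5,0,0,0,-0.9],
  [0,0,0.5,0,0,0,-0.9],
  [0,0,0.3,0,0,0,-0.9],
])

```text
clock: 7.6
position: [0.4179, -0.1666, 0.0615]
ee_rot: [0.014, -3.141, -0.001]
force: [-0.7, -0.2, -1.9]
width: 0.188
gripper_force: 55.0
```

Call:
carry_out([
  [0,0,0,0,0,0,-0.9],
  [0,0,0,0,0,0,-0.9],
  [0,0,0,0,0,0,-0.6],
  [0,0,0,0,0,0,0],
])

```text
clock: 8.0
position: [0.4176, -0.1678, 0.0616]
ee_rot: [0.383, -3.118, -0.001]
force: [-0.5, 0.6, -2.3]
width: 0.191
gripper_force: 55.0
```

```bash
python3 off.py .474 -.029 .058 1.829
python3 - <<'E'
from h import *
import pickle
im=grab("side");save(im,"s2");C=cloud(im);d=pickle.load(open("d0.pkl","rb"))
H=C[:,:,2];P=C[(H>.06)&(H<.105)];P=P[(P[:,0]>.33)&(P[:,0]<.62)&(P[:,1]>-.32)&(P[:,1]<.02)]
print(len(P),P.min(0),P.max(0))
g=cv2.imread("pics/s2.png")[180:400,120:400];cv2.imwrite("pics/s2c.png",cv2.resize(g,None,fx=2.5,fy=2.5))
E
```

```text
clock 8.0 pos [ 0.4176 -0.1678  0.0616] yang 1.815 j [-0.02  0.4   0.36  2.19 -0.25  0.59  2.35]
shift/25mm [-3.53  4.84  0.15] turn/.1 [ 0.   -0.   -0.14]
515 [ 0.39353322 -0.22344308  0.06002277] [ 0.59369207 -0.06410467  0.10439457]
```

View pics/s2c.png

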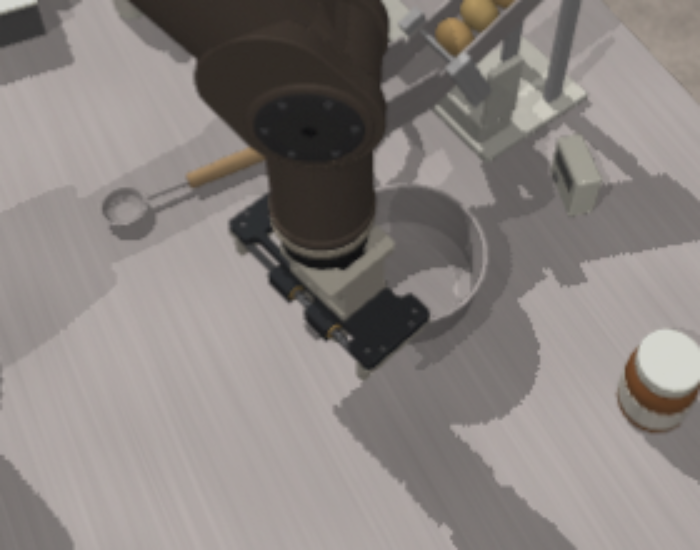

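The bowl hangs level in the grip with its centre near (0.515, -0.143). Now I slide it in diagonally.

Call:
carry_out([
  [0,-0.3,0.4,0,0,0,0],
  [0,-0.5,0.7,0,0,0,0],
  [0,-0.5,0.7,0,0,0,0],
  [0,-0.5,0.7,0,0,0,0],
  [0,-0.5,0.7,0,0,0,0],
  [0,-0.5,0.7,0,0,0,0],
  [0,-0.4,0.5,0,0,0,0],
  [0,-0.3,0.4,0,0,0,0],
])

```text
clock: 8.85
position: [0.4743, -0.0288, 0.0616]
ee_rot: [-0.38, 3.119, 0.001]
force: [-0.3, 0.2, -2.3]
width: 0.189
gripper_force: 55.0
```

Call:
carry_out([
  [0,0,0,0,0,0,0],
  [0,0,0,0,0,0,0],
])

```text
clock: 9.05
position: [0.4734, -0.0312, 0.0616]
ee_rot: [0.378, -3.118, 0.0]
force: [0.6, -0.0, -3.0]
width: 0.191
gripper_force: 55.0
```

```bash
python3 off.py .474 -.029 .053 1.829
cat > bowl.py <<'E'
from h import *
import sys
n=sys.argv[1];im=grab("side");save(im,n);C=cloud(im);H=C[:,:,2]
P=C[(H>.068)&(H<.1)];c=np.array([.571,-.003]);r=np.linalg.norm(P[:,:2]-c,axis=1);P=P[(r<.11)]
from scipy.optimize import least_squares
zt=np.percentile(P[:,2],95);Q=P[:,:2];
for _ in range(8):
    r=np.linalg.norm(Q-c,axis=1);k=abs(r-.078)<.012
    c=least_squares(lambda p:np.linalg.norm(Q[k]-p,axis=1)-.078,c,loss="soft_l1",f_scale=.002).x
print("bowl",c.round(4),k.sum(),"z95",zt)
E
python3 bowl.py s3
```

```text
clock 9.05 pos [ 0.4734 -0.0312  0.0616] yang 1.812 j [-0.33  0.43  0.37  2.14 -0.26  0.62  2.04]
shift/25mm [-0.04  0.08  0.34] turn/.1 [-0.   -0.   -0.17]
bowl [ 0.5669 -0.0074] 206 z95 0.08437550301194797
```

Call:
carry_out([
  [0,-0.12,0.15,0,0,0,0],
  [0,0,0,0.15,0,0,0],
  [0,0,0,0.15,0,0,0],
  [0,0,0,0.08,0,0,0],
  [0,0,0,0,0,0,0],
  [0.45,0,0,0,0,0,0],
  [0.45,0,0,0,0,0,0],
  [0.45,0,0,0,0,0,0],
])

```text
clock: 9.9
position: [0.476, -0.027, 0.0522]
ee_rot: [-0.378, 3.118, -0.0]
force: [0.1, -0.2, -0.2]
width: 0.405
gripper_force: 0.0
```

Call:
carry_out([
  [0.45,0,0,-0.5,0,0,0],
  [0.45,0,0,-1,0,0,0],
  [0.45,0,0,-1,0,0,0],
  [0.45,0.3,0,-1,0,0,0],
  [0.45,0.5,0,-1,0,0,0],
  [0.45,0.8,0,-1,0,0,0],
  [0.45,0.8,0,-1,0,0,0],
  [0.45,0,0,0,0,0,0],
])

```text
clock: 10.7
position: [0.417, -0.042, 0.2171]
ee_rot: [-0.375, 3.115, 0.002]
force: [1.0, 0.2, -0.2]
width: 0.45
gripper_force: 0.0
```

```bash
python3 bowl.py s4;python3 off.py .457 .168 .2 1.829
python3 - <<'E'
from h import *
im=grab("wrist");save(im,"w4");C=cloud(im);H=C[:,:,2]
P=C[(H>.06)&(H<.085)];c=np.array([.571,-.003]);r=np.linalg.norm(P[:,:2]-c,axis=1)
L=P[(r>.09)&(r<.13)];print("lug",len(L),L.mean(0).round(4) if len(L) else 0)
E
```

```text
bowl [ 0.5701 -0.0027] 242 z95 0.07775984568107089
clock 10.75 pos [ 0.4178 -0.0412  0.2159] yang 1.812 j [-0.45  0.1   0.47  2.09 -0.05  0.97  1.86]
shift/25mm [-3.52  7.75  0.66] turn/.1 [ 0.01  0.04 -0.17]
lug 606 [ 0.4661 -0.0294  0.072 ]
```

```bash
python3 off.py .5291 .2523 .26 1.812
```

```text
clock 10.8 pos [ 0.4179 -0.0409  0.215 ] yang 1.812 j [-0.45  0.1   0.47  2.09 -0.06  0.97  1.86]
shift/25mm [-7.13 10.33 -1.78] turn/.1 [0.   0.02 0.  ]
```

Call:
carry_out([
  [0.4,0,0,-1,0,0,0],
  [0.4,0,0.4,-0.8,0,0,0],
  [0.4,-0.7,1,0,0,0,0],
  [0.4,-0.7,1,0,0,0,0],
  [0.4,-0.7,1,0,0,0,0],
  [0.4,-0.7,1,0,0,0,0],
  [0.4,-0.7,1,0,0,0,0],
  [0.4,-0.7,1,0,0,0,0],
])

```text
clock: 11.6
position: [0.4818, 0.141, 0.2581]
ee_rot: [0.378, -3.117, 0.001]
force: [0.3, -0.9, 0.4]
width: 0.4
gripper_force: 0.0
```

Call:
carry_out([
  [0.4,-0.7,1,0,0,0,0],
  [0.4,-0.7,1,0,0,0,0],
  [0.4,-0.7,1,0,0,0,0],
  [0.4,-0.7,0.9,0,0,0,0],
  [0.4,0,0,0,0,0,1],
  [0.4,0,0,0,0,0,1],
  [0.4,0,0,0,0,0,1],
  [0.4,0,0,0,0,0,1],
])

```text
clock: 12.4
position: [0.526, 0.2512, 0.2577]
ee_rot: [-0.255, -3.13, 0.002]
force: [-1.0, -0.3, -0.2]
width: 0.404
gripper_force: 0.0
```

Call:
carry_out([
  [0.4,0,0,0,0,0,1],
  [0.4,0,0,0,0,0,1],
  [0.4,0,0,0,0,0,1],
  [0.4,0,0,0,0,0,1],
  [0.4,0,0,0,0,0,1],
  [0.4,0,0,0,0,0,1],
  [0.4,0,0,0,0,0,1],
  [0.4,0,0,0,0,0,1],
])

```text
clock: 13.2
position: [0.526, 0.2512, 0.2578]
ee_rot: [-1.454, -2.784, 0.003]
force: [-0.2, -0.4, 0.4]
width: 0.402
gripper_force: 0.0
```

Call:
carry_out([
  [0.4,0,0,0,0,0,1],
  [0.4,0,0,0,0,0,1],
  [0.4,0,0,0,0,0,1],
  [0.4,0,0,0,0,0,1],
  [0.4,0,0,0,0,0,1],
  [0.4,0,0,0,0,0,1],
  [0.4,0,0,0,0,0,1],
  [0.4,0,0,0,0,0,1],
])

```text
clock: 14.0
position: [0.5261, 0.2512, 0.258]
ee_rot: [2.423, 1.998, -0.003]
force: [0.9, -1.1, -0.3]
width: 0.399
gripper_force: 0.0
```

Call:
carry_out([
  [0.4,0,0,0,0,0,1],
  [0.4,0,0,0,0,0,1],
  [0.4,0,0,0,0,0,1],
  [0.4,0,0,0,0,0,1],
  [0.4,0,0,0,0,0,1],
  [0.4,0,0,0,0,0,1],
  [0.4,0,0,0,0,0,1],
  [0.4,0,0,0,0,0,1],
])

```text
clock: 14.8
position: [0.5261, 0.2511, 0.2581]
ee_rot: [3.009, 0.897, -0.002]
force: [0.8, 0.1, 0.1]
width: 0.399
gripper_force: 0.0
```

```bash
python3 off.py .5291 .2523 .121 -1.62
```

```text
clock 14.8 pos [0.5261 0.2511 0.2581] yang -0.992 j [-1.19  0.45  0.96  1.68 -0.39  1.21 -1.13]
shift/25mm [0.13 0.02 5.48] turn/.1 [0.02 0.01 6.28]
```

Call:
carry_out([
  [0.4,0,0,0,0,0,1],
  [0.4,0,0,0,0,0,1],
  [0.4,0,0,0,0,0,1],
  [0.4,0,0,0,0,0,1],
  [0.4,0,0,0,0,0,1],
  [0.4,0,0,0,0,0,1],
  [0.4,0.12,-0.05,0,0,0,0.3],
  [0.4,0,0,0,0,0,0],
])

```text
clock: 15.6
position: [0.5293, 0.2524, 0.2586]
ee_rot: [3.139, -0.071, -0.0]
force: [0.5, 0.5, -0.2]
width: 0.402
gripper_force: 0.0
```

```bash
python3 off.py .5291 .2523 .121 -1.62
```

```text
clock 15.6 pos [0.5293 0.2524 0.2586] yang -1.616 j [-1.26  0.53  1.13  1.68 -0.5   1.26 -1.64]
shift/25mm [-0.01 -0.01  5.5 ] turn/.1 [ 0.02 -0.    0.04]
```

Call:
carry_out([
  [0.4,0,0,1,0,0,0],
  [0.4,0,0,1,0,0,0],
  [0.4,0,0,1,0,0,0],
  [0.4,0,0,0.8,0,0,0],
  [0.4,0,0,0.8,0,0,0],
  [0.4,0,0,0.8,0,0,0],
  [0.4,0,0,0,0,0,0],
  [0,0,0,0,0,0,0],
], squeeze=30)

```text
clock: 16.4
position: [0.5291, 0.2517, 0.1248]
ee_rot: [3.14, -0.072, -0.0]
force: [-0.4, 0.1, 0.7]
width: 0.351
gripper_force: 0.0
```

Call:
carry_out([
  [0,0,0,0,0,0,0],
  [0,0,0,0,0,0,0],
  [0,0,0,0,0,0,0],
])

```text
clock: 16.7
position: [0.5295, 0.2519, 0.1256]
ee_rot: [-3.14, 0.074, -0.002]
force: [0.9, -0.3, 3.5]
width: 0.151
gripper_force: 29.3
```

Call:
carry_out([
  [0,-0.14,0,0,0,0,-0.5],
  [0,-0.28,0.014,0,0,0,-1],
  [0,-0.28,0.014,0,0,0,-1],
  [0,-0.28,0.014,0,0,0,-1],
  [0,-0.28,0.014,0,0,0,-1],
  [0,-0.28,0.014,0,0,0,-1],
])

```text
clock: 17.3
position: [0.4929, 0.2438, 0.1256]
ee_rot: [-3.041, -0.788, -0.005]
force: [3.6, 0.0, 0.5]
width: 0.154
gripper_force: 29.3
```

```bash
cat > w.py <<'E'
from h import *
s=arm.observe();R=Ro.from_rotvec(s["ee_rot"]).as_matrix();d=s["position"][:2]-[.5253,.1824];ph=np.arctan2(d[1],d[0])%(2*np.pi);ya=np.arctan2(R[1,1],R[0,1])
print("clock",s["clock"],"r",np.hypot(*d).round(4),"phi",ph.round(3),"yang+pi",((ya+np.pi)%(2*np.pi)).round(3),"z",s["position"][2].round(4),"tilt",R[:2,2].round(3),"F",s["force"].round(1),"j",s["joints"].round(2),"w",s["width"].round(3))
E
python3 w.py
```

```text
Traceback (most recent call last):
  File "w.py", line 3, in <module>
    print("clock",s["clock"],"r",np.hypot(*d).round(4),"phi",ph.round(3),"yang+pi",((ya+np.pi)%(2*np.pi)).round(3),"z",s["position"][2].round(4),"tilt",R[:2,2].round(3),"F",s["force"].round(1),"j",s["joints"].round(2),"w",s["width"].round(3))
                                                                                                                                                                                                                              ^^^^^^^^^^^^^^^^
AttributeError: 'float' object has no attribute 'round'
```

Smooth, with a force of about 3.6 N as expected. I continue the stroke.

Call:
carry_out([
  [0,-0.28,0.014,0,0,0,-1],
  [0,-0.28,0.014,0,0,0,-1],
  [0,-0.28,0.014,0,0,0,-1],
  [0,-0.28,0.014,0,0,0,-1],
  [0,-0.28,0.014,0,0,0,-1],
  [0,-0.28,0.014,0,0,0,-1],
  [0,-0.28,0.014,0,0,0,-1],
  [0,-0.28,0.014,0,0,0,-1],
])

```text
clock: 18.1
position: [0.459, 0.2013, 0.1256]
ee_rot: [2.494, 1.911, 0.005]
force: [3.3, 2.5, -0.2]
width: 0.151
gripper_force: 29.2
```

```bash
sed -i 's/s\["width"\].round(3)/s["width"]/' w.py; python3 w.py
```

```text
clock 18.1 r 0.0689 phi 2.863 yang+pi 2.878 z 0.1256 tilt [0.003 0.002] F [ 3.3  2.5 -0.2] j [-1.02  0.4   0.67  2.03 -0.34  0.81 -0.42] w 0.15123476806952088
```

Call:
carry_out([
  [0,-0.28,0.014,0,0,0,-1],
  [0,-0.28,0.014,0,0,0,-1],
  [0,-0.28,0.014,0,0,0,-1],
  [0,-0.28,0.014,0,0,0,-1],
  [0,-0.28,0.014,0,0,0,-1],
  [0,-0.28,0.014,0,0,0,-1],
  [0,-0.28,0.014,0,0,0,-1],
  [0,0,0,0,0,0,0],
])

```text
clock: 18.9
position: [0.4634, 0.1526, 0.1256]
ee_rot: [1.691, 2.645, 0.004]
force: [3.3, 1.7, 2.1]
width: 0.148
gripper_force: 29.5
```

```bash
python3 w.py
```

```text
clock 18.9 r 0.0687 phi 3.59 yang+pi 3.575 z 0.1256 tilt [0.003 0.001] F [3.3 1.7 2.1] j [-0.81  0.35  0.49  2.06 -0.23  0.78  0.25] w 0.14835739678300652
```

Call:
carry_out([
  [0.4,0,0,0,0,0,0],
  [0.4,0,0,0,0,0,0],
  [0.4,0,0,-0.6,0,0,0],
  [0.4,0,0,-1,0,0,0],
  [0.4,0,0,-1,0,0,0],
  [0.4,0.28,0.014,0,0,0,1],
  [0.4,0.28,0.014,0,0,0,1],
  [0.4,0.28,0.014,0,0,0,1],
])

```text
clock: 19.7
position: [0.4553, 0.1728, 0.1896]
ee_rot: [-2.077, -2.357, 0.001]
force: [0.3, 0.4, -0.6]
width: 0.403
gripper_force: 0.0
```

Call:
carry_out([
  [0.4,0.28,0.014,0,0,0,1],
  [0.4,0.28,0.014,0,0,0,1],
  [0.4,0.28,0.014,0,0,0,1],
  [0.4,0.28,0.014,0,0,0,1],
  [0.4,0.28,0.014,0,0,0,1],
  [0.4,0.28,0.014,0,0,0,1],
  [0.4,0.28,0.014,0,0,0,1],
  [0.4,0.28,0.014,0,0,0,1],
])

```text
clock: 20.5
position: [0.4698, 0.2256, 0.1894]
ee_rot: [2.831, 1.363, -0.002]
force: [-0.4, 0.2, -0.3]
width: 0.396
gripper_force: 0.0
```

Call:
carry_out([
  [0.4,0.28,0.014,0,0,0,1],
  [0.4,0.28,0.014,0,0,0,1],
  [0.4,0.28,0.014,0,0,0,1],
  [0.4,0.28,0.014,0,0,0,1],
  [0.4,0.28,0.014,0,0,0,1],
  [0.4,0.28,0.014,0,0,0,1],
  [0.4,0.28,0.014,0,0,0,1],
  [0.4,0.28,0.014,0,0,0,1],
])

```text
clock: 21.3
position: [0.5178, 0.2519, 0.1894]
ee_rot: [3.137, 0.153, -0.002]
force: [0.4, 0.2, 0.4]
width: 0.399
gripper_force: 0.0
```

Call:
carry_out([
  [0.4,0.28,0.014,0,0,0,1],
  [0.4,0.28,0.014,0,0,0,1],
  [0.4,0,0,0,0,0,0],
])

```text
clock: 21.6
position: [0.5324, 0.2516, 0.1893]
ee_rot: [3.136, -0.158, -0.001]
force: [-0.7, 0.1, 0.3]
width: 0.401
gripper_force: 0.0
```

```bash
python3 w.py; python3 off.py .5305 .2522 .122 -1.645
python3 bowl.py s5; python3 - <<'E'
from h import *
import pickle
im=grab("side");px=np.array(im["pixels"]).astype(int)
o=(px[:,:,0]-px[:,:,2]>50);print("pot px chute",o[150:205,285:350].sum())
g=cv2.imread("pics/s5.png")[120:260,150:360];cv2.imwrite("pics/s5c.png",cv2.resize(g,None,fx=3.7,fy=3.7,interpolation=cv2.INTER_CUBIC))
E
```

```text
clock 21.6 r 0.0696 phi 1.469 yang+pi 1.47 z 0.1893 tilt [-0.    -0.001] F [-0.7  0.1  0.3] j [-1.17  0.56  0.98  1.76 -0.51  1.1  -1.7 ] w 0.4012498806463434
clock 21.6 pos [0.5324 0.2516 0.1893] yang -1.671 j [-1.17  0.56  0.98  1.76 -0.51  1.1  -1.7 ]
shift/25mm [-0.08 -0.02  2.69] turn/.1 [ 0.01  0.   -0.26]
bowl [ 0.5708 -0.0034] 315 z95 0.07788397087127241
pot px chute 370
```

View pics/s5c.png

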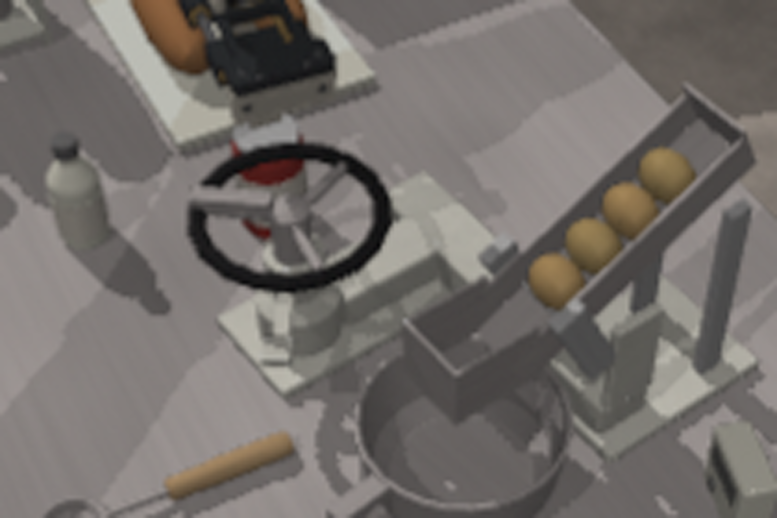

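The bowl stands under the hood, the rib now points to crop (195,200), about 2.5 rad, and the four potatoes are still held behind the lowered gate. Second grasp.

Call:
carry_out([
  [0.4,-0.05,0,0.7,0,0,0],
  [0.4,0,0,0.8,0,0,0],
  [0.4,0,0,0.8,0,0,0],
  [0.4,0,0,0.3,0,0,0],
  [0,0,0,0,0,0,0],
  [0,0,0,0,0,0,0],
  [0,0,0,0,0,0,0],
  [0,0,0,0,0,0,0],
])

```text
clock: 22.5
position: [0.5317, 0.2518, 0.1257]
ee_rot: [-3.137, 0.153, -0.002]
force: [-0.7, -0.7, 4.0]
width: 0.153
gripper_force: 29.3
```

Call:
carry_out([
  [0,-0.14,0,0,0,0,-0.5],
  [0,-0.28,0.014,0,0,0,-1],
  [0,-0.28,0.014,0,0,0,-1],
  [0,-0.28,0.014,0,0,0,-1],
  [0,-0.28,0.014,0,0,0,-1],
  [0,-0.28,0.014,0,0,0,-1],
  [0,-0.28,0.014,0,0,0,-1],
])

```text
clock: 23.2
position: [0.489, 0.2415, 0.1257]
ee_rot: [3.02, 0.863, 0.005]
force: [5.0, -1.7, -0.6]
width: 0.152
gripper_force: 29.3
```

Call:
carry_out([
  [0,-0.28,0.014,0,0,0,-1],
  [0,-0.28,0.014,0,0,0,-1],
  [0,-0.28,0.014,0,0,0,-1],
  [0,-0.28,0.014,0,0,0,-1],
  [0,-0.28,0.014,0,0,0,-1],
  [0,-0.28,0.014,0,0,0,-1],
  [0,0,0,0,0,0,0],
])

```text
clock: 23.9
position: [0.4619, 0.2095, 0.1257]
ee_rot: [2.633, 1.712, 0.005]
force: [4.5, -3.2, 0.6]
width: 0.154
gripper_force: 29.3
```

```bash
python3 w.py
```

```text
clock 23.9 r 0.069 phi 2.737 yang+pi 2.724 z 0.1257 tilt [0.003 0.001] F [ 4.5 -3.2  0.6] j [-0.99  0.4   0.6   2.02 -0.31  0.81 -0.63] w 0.15369964691280652
```

Call:
carry_out([
  [0,-0.28,0.014,0,0,0,-1],
  [0,-0.28,0.014,0,0,0,-1],
  [0,-0.28,0.014,0,0,0,-1],
  [0,0,0,0,0,0,0],
  [0,0,0,0,0,0,0],
])

```text
clock: 24.4
position: [0.4569, 0.19, 0.1257]
ee_rot: [2.351, 2.081, 0.005]
force: [5.5, -3.7, 0.2]
width: 0.152
gripper_force: 29.3
```

```bash
python3 w.py; python3 bowl.py s6; python3 - <<'E'
import cv2
g=cv2.imread("pics/s6.png")[120:260,150:360];cv2.imwrite("pics/s6c.png",cv2.resize(g,None,fx=3.7,fy=3.7,interpolation=cv2.INTER_CUBIC))
E
```

```text
clock 24.4 r 0.0688 phi 3.032 yang+pi 3.02 z 0.1257 tilt [0.004 0.001] F [ 5.5 -3.7  0.2] j [-0.91  0.37  0.53  2.04 -0.25  0.79 -0.35] w 0.15196618667964182
bowl [ 0.5705 -0.0036] 307 z95 0.07766579719372363
```

View pics/s6c.png

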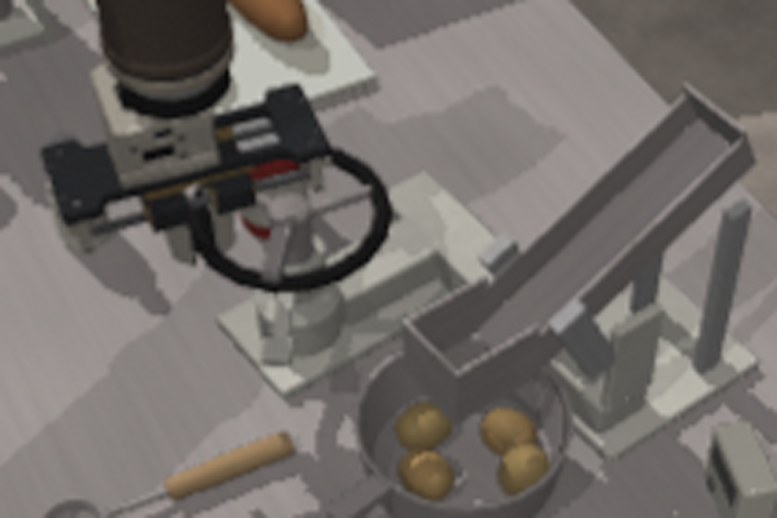

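All four potatoes lie in the bowl, and the rib at crop (275,265) is nearly over the index arm end at (277,345). I'll measure the rib angle from the depth, checking the method on the earlier picture.

```bash
cat > rib.py <<'E'
from h import *
import pickle,sys
c=np.array([.5253,.1824])
def rib(im,a0,tag):
    C=cloud(im).reshape(-1,3)
    d=C[:,:2]-c;r=np.hypot(*d.T);th=np.angle(np.exp(1j*(np.arctan2(d[:,1],d[:,0])-a0)))
    for lo,hi in((.150,.162),):
        k=(r>.022)&(r<.060)&(abs(th)<.6)&(C[:,2]>lo)&(C[:,2]<hi)
        if k.sum()<3: print(tag,"few",k.sum());continue
        m=d[k].mean(0);print(tag,k.sum(),"angle mean",np.arctan2(m[1],m[0]).round(3),"median",(a0+np.median(th[k])).round(3),"z",np.median(C[k,2]).round(4))
def idx(im,tag):
    C=cloud(im).reshape(-1,3);d=C[:,:2]-c;r=np.hypot(*d.T);a=np.arctan2(d[:,1],d[:,0])
    k=(r>.085)&(r<.112)&(abs(a+2.13)<.35)&(C[:,2]>.096)&(C[:,2]<.107);m=d[k].mean(0);print(tag,"idx",k.sum(),np.arctan2(m[1],m[0]).round(3),np.hypot(*m).round(3))
if __name__=="__main__":
    o=pickle.load(open("d0.pkl","rb"));w=pickle.load(open("w2.pkl","rb"))
    rib(o["side"],.47,"side0");rib(w,.47,"w2");rib(o["scene"],.47,"scene0");idx(o["side"],"side0");idx(w,"w2");idx(o["scene"],"scene0")
    for n in("side","scene"):
        im=grab(n);rib(im,-2.15,n);idx(im,n)
E
python3 rib.py
```

```text
side0 60 angle mean 0.457 median 0.446 z 0.1557
w2 288 angle mean 0.487 median 0.488 z 0.1556
scene0 83 angle mean 0.514 median 0.516 z 0.1556
side0 idx 61 -2.13 0.1
w2 idx 233 -2.122 0.097
scene0 idx 42 -2.148 0.095
side 62 angle mean -2.192 median -2.186 z 0.1566
side idx 66 -2.134 0.1
scene 13 angle mean -2.051 median -2.042 z 0.1548
scene idx 46 -2.099 0.094
```

Call:
carry_out([
  [0,-0.14,0.004,0,0,0,-0.5],
  [0,0,0,0,0,0,0],
  [0.4,0,0,0,0,0,0],
  [0.4,0,0,0,0,0,0],
  [0.4,0,0,-0.6,0,0,0],
  [0.4,0,0,-1,0,0,0],
  [0.4,0,0,-1,0,0,0],
  [0.4,0,0,-1,0,0,0],
])

```text
clock: 25.35
position: [0.4538, 0.1868, 0.2156]
ee_rot: [-2.296, -2.143, 0.002]
force: [0.0, -0.6, 0.4]
width: 0.4
gripper_force: 0.0
```

Call:
carry_out([
  [0.4,0,0,-1,0,0,0],
  [0.4,0,0,-1,0,0,0],
  [0.4,0,0,-1,0,0,0],
  [0.4,0,0,-1,0,0,0],
  [0.4,0,0,-1,0,0,0],
  [0.4,0,0,0,0,0,0],
])

```text
clock: 25.95
position: [0.4554, 0.1874, 0.3427]
ee_rot: [2.297, 2.143, 0.007]
force: [0.8, -0.0, 0.2]
width: 0.401
gripper_force: 0.0
```

```bash
python3 rib.py|tail -4; python3 w.py; python3 off.py .4303 .2153 .4254 0; python3 - <<'E'
from rib import *
im=grab("wrist");save(im,"w7");rib(im,-2.15,"wrist");idx(im,"wrist")
# project axis
c=np.linalg.inv(im["W"])@np.array([.525,.182,.14,1]);K=im["mtx"];print(c,K[0][0]*c[0]/c[2]+K[0][2],K[1][1]*c[1]/c[2]+K[1][2])
E
```

```text
side 55 angle mean -2.156 median -2.155 z 0.1567
side idx 64 -2.13 0.1
scene 62 angle mean -2.133 median -2.139 z 0.1555
scene idx 38 -2.088 0.095
clock 26.05 r 0.0713 phi 3.076 yang+pi 3.073 z 0.3398 tilt [-0.     0.001] F [-1.1  1.4 -0.2] j [-1.    0.13  0.58  1.74 -0.07  1.3  -0.47] w 0.4009475847680557
clock 26.05 pos [0.4542 0.1871 0.3398] yang -0.068 j [-1.    0.13  0.58  1.74 -0.07  1.3  -0.47]
shift/25mm [ 1.06 -1.03 -3.42] turn/.1 [-0.   -0.01 -0.68]
wrist 426 angle mean -2.168 median -2.17 z 0.1558
wrist idx 282 -2.135 0.098
[ 0.07135434 -0.02451342  0.36300263  1.        ] 343.6492988573525 188.3801291773071
```

```bash
python3 - <<'E'
from rib import *
im=grab("wrist");save(im,"w8");C=cloud(im);px=np.array(im["pixels"]).astype(int)
X=C.reshape(-1,3);q=px.reshape(-1,3)
# axis refit from black rim on this view
k=(q.max(1)<50);r=np.hypot(*(X[:,:2]-c).T);k&=(abs(r-.07)<.02)
vv,uu=np.divmod(np.where(k)[0],560);Q=plane(im,np.c_[uu,vv],.142)[:,:2]
from scipy.optimize import least_squares
s=least_squares(lambda p:np.linalg.norm(Q-p[:2],axis=1)-p[2],[*c,.07],loss="soft_l1",f_scale=.005).x;print("axis",s.round(4),len(Q))
for cc in (c,s[:2]):
    d=X[:,:2]-cc;r=np.hypot(*d.T);a=np.arctan2(d[:,1],d[:,0])
    for lo,hi in((.02,.04),(.04,.055),(.055,.075)):
        k=(r>lo)&(r<hi)&(abs(a+2.15)<.5)&(X[:,2]>.1515)&(X[:,2]<.162);m=d[k].mean(0);print(lo,k.sum(),np.arctan2(m[1],m[0]).round(3))
    k=(r>.085)&(r<.113)&(abs(a+2.13)<.35)&(X[:,2]>.096)&(X[:,2]<.107);m=d[k].mean(0);print("idx",k.sum(),np.arctan2(m[1],m[0]).round(3))
g=cv2.imread("pics/w8.png");x,y=270,120;g=cv2.resize(g[y:y+150,x:x+160],None,fx=4,fy=4,interpolation=cv2.INTER_CUBIC);cv2.imwrite("pics/w8c.png",g)
E
```

```text
axis [0.4766 0.0887 0.1281] 13506
0.02 229 -2.171
0.04 163 -2.163
0.055 140 -2.183
idx 273 -2.134
0.02 0 nan
0.04 0 nan
0.055 0 nan
idx 0 nan<stdin>:12: RuntimeWarning: Mean of empty slice.
  ret = um.true_divide(
<stdin>:13: RuntimeWarning: Mean of empty slice.
```

View pics/w8c.png

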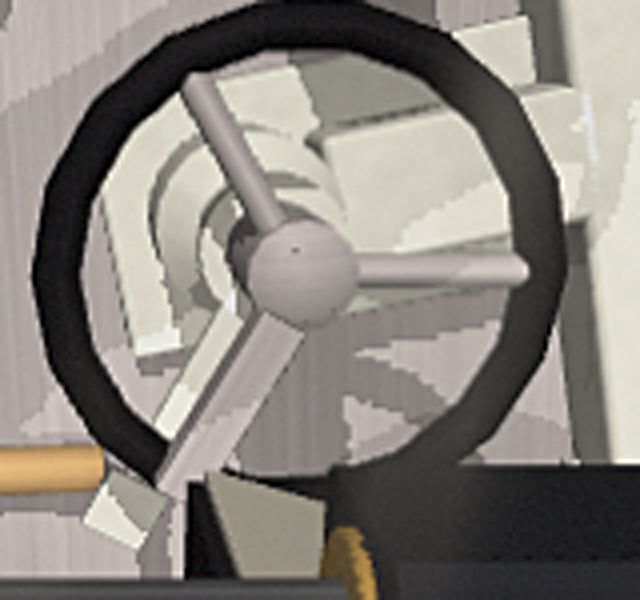

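The rib at crop (230,400) lies nearly over the index arm, whose end is at (125,510). All views agree that it is about 0.035 rad short, so I regrasp for a small correction.

Call:
carry_out([
  [0.4,0,0.06,1,0,0,0],
  [0.4,0,0,1,0,0,0],
  [0.4,0,0,1,0,0,0],
  [0.4,0,0,1,0,0,0],
  [0.4,0,0,1,0,0,0],
  [0.4,0,0,0.7,0,0,0],
  [0.4,0,0,0,0,0,0],
])

```text
clock: 26.85
position: [0.4538, 0.1858, 0.1944]
ee_rot: [-2.296, -2.143, 0.009]
force: [-0.6, 0.4, -0.3]
width: 0.4
gripper_force: 0.0
```

```bash
python3 w.py; python3 off.py .4565 .187 .1255 -.068
```

```text
clock 26.85 r 0.0716 phi 3.094 yang+pi 3.073 z 0.1944 tilt [-0.005 -0.003] F [-0.6  0.4 -0.3] j [-0.95  0.27  0.56  1.97 -0.17  0.96 -0.37] w 0.39963989607852696
clock 26.85 pos [0.4538 0.1858 0.1944] yang -0.069 j [-0.95  0.27  0.56  1.97 -0.17  0.96 -0.37]
shift/25mm [0.07 0.12 2.76] turn/.1 [-0.05  0.04 -0.01]
```

Call:
carry_out([
  [0.4,0.07,0.1,0.8,0,0,0],
  [0.4,0,0,1,0,0,0],
  [0.4,0,0,0.9,0,0,0],
  [0,0,0,0,0,0,0],
  [0,0,0,0,0,0,0],
  [0,0,0,0,0,0,0],
  [0,0,0,0,0,0,0],
  [0,0,0,0,0,0,0],
])

```text
clock: 27.65
position: [0.4568, 0.1888, 0.1308]
ee_rot: [-2.293, -2.143, 0.002]
force: [-8.8, 0.8, 6.2]
width: 0.151
gripper_force: 29.5
```

```bash
python3 w.py; python3 rib.py|tail -4
```

```text
clock 27.65 r 0.0688 phi 3.049 yang+pi 3.074 z 0.1308 tilt [-0.003  0.001] F [-8.8  0.8  6.2] j [-0.9   0.36  0.52  2.03 -0.25  0.81 -0.3 ] w 0.15106390761358748
side 58 angle mean -2.156 median -2.158 z 0.1562
side idx 68 -2.132 0.1
scene 25 angle mean -2.06 median -2.043 z 0.1543
scene idx 39 -2.095 0.094
```

Call:
carry_out([
  [0,-0.14,0.004,0,0,0,-0.5],
  [0,0,0,0,0,0,0],
  [0,0,0,0,0,0,0],
])

```text
clock: 28.05
position: [0.4566, 0.1848, 0.1307]
ee_rot: [-2.239, -2.2, 0.003]
force: [-8.5, -1.7, 7.4]
width: 0.149
gripper_force: 29.5
```

```bash
python3 w.py; python3 rib.py|tail -4|head -2
```

```text
clock 28.05 r 0.0688 phi 3.107 yang+pi 3.124 z 0.1307 tilt [-0.003  0.001] F [-8.5 -1.7  7.4] j [-0.89  0.36  0.51  2.04 -0.24  0.81 -0.25] w 0.14939265844401836
side 59 angle mean -2.099 median -2.098 z 0.1562
side idx 62 -2.13 0.1
```

Call:
carry_out([
  [0,0.08,0,0,0,0,0.28],
  [0,0,0,0,0,0,0],
  [0,0,0,0,0,0,0],
])

```text
clock: 28.45
position: [0.4567, 0.1866, 0.1307]
ee_rot: [-2.271, -2.168, 0.003]
force: [-8.9, -2.6, 7.0]
width: 0.152
gripper_force: 29.5
```

```bash
python3 w.py; python3 rib.py|tail -4|head -2
```

```text
clock 28.45 r 0.0688 phi 3.081 yang+pi 3.095 z 0.1307 tilt [-0.003  0.   ] F [-8.9 -2.6  7. ] j [-0.89  0.36  0.52  2.03 -0.24  0.81 -0.28] w 0.15192320364199247
side 56 angle mean -2.121 median -2.119 z 0.1558
side idx 64 -2.131 0.101
```

Good. I release, retreat up, and verify.

Call:
carry_out([
  [0.4,0,0,0,0,0,0],
  [0.4,0,0,0,0,0,0],
  [0.4,0,0,-0.6,0,0,0],
  [0.4,0,0,-1,0,0,0],
  [0.4,0,0,-1,0,0,0],
  [0.4,0,0,-1,0,0,0],
  [0.4,0,0,-1,0,0,0],
  [0.4,0,0,-1,0,0,0],
])

```text
clock: 29.35
position: [0.4589, 0.1869, 0.2717]
ee_rot: [2.272, 2.169, 0.003]
force: [1.0, -0.4, 0.2]
width: 0.399
gripper_force: 0.0
```

Call:
carry_out([
  [0.4,0,0,-1,0,0,0],
  [0.4,0,0,-1,0,0,0],
  [0.4,0,0,-1,0,0,0],
  [0.4,0,0,0,0,0,0],
  [0.4,0,0,0,0,0,0],
])

```text
clock: 29.85
position: [0.4589, 0.1869, 0.3455]
ee_rot: [2.272, 2.169, 0.004]
force: [0.5, -0.3, -0.2]
width: 0.398
gripper_force: 0.0
```

```bash
python3 rib.py|tail -4; python3 w.py; python3 bowl.py s9; python3 - <<'E'
from rib import *
im=grab("wrist");rib(im,-2.15,"wrist");idx(im,"wrist")
im=grab("side");px=np.array(im["pixels"]).astype(int);C=cloud(im)
for n,(a,b,c_,e),z0 in [("timer",(338,362,230,268),.02),("jar",(368,404,308,352),.03),("salt",(160,184,152,194),.03)]:
    P=C[c_:e,a:b].reshape(-1,3);P=P[P[:,2]>z0];print(n,len(P),P.mean(0).round(3))
hsv=cv2.cvtColor(px.astype(np.uint8),cv2.COLOR_RGB2HSV)
m=((px[:,:,0]-px[:,:,2]>40)&(np.hypot(C[:,:,0]-.571,C[:,:,1]+.003)<.09)).astype(np.uint8)
n,l,st,ce=cv2.connectedComponentsWithStats(m);print([(ce[i].round(),st[i,4]) for i in range(1,n) if st[i,4]>15])
E
```

```text
side 60 angle mean -2.124 median -2.128 z 0.1567
side idx 69 -2.133 0.1
scene 66 angle mean -2.094 median -2.09 z 0.1554
scene idx 38 -2.087 0.094
clock 29.95 r 0.0673 phi 3.078 yang+pi 3.095 z 0.3443 tilt [-0.001 -0.   ] F [-0.6 -0.7 -0.3] j [-1.    0.13  0.58  1.72 -0.08  1.31 -0.44] w 0.40026516642739834
bowl [ 0.5704 -0.0037] 322 z95 0.07795353023685986
wrist 417 angle mean -2.135 median -2.139 z 0.1558
wrist idx 272 -2.134 0.098
timer 411 [ 0.732 -0.13   0.054]
jar 949 [ 0.657 -0.368  0.076]
salt 275 [0.409 0.363 0.071]
[(array([264., 234.]), np.int32(82)), (array([289., 240.]), np.int32(223)), (array([265., 247.]), np.int32(118))]
```

All three views agree that the pointer is on the mark. The potatoes are in the bowl and the bystanders I measured haven't moved.

```bash
python3 -c "
from cell import arm
print(arm.sign_off())"
```

```text
the job is handed in; nothing more can be done
None
```

The job is handed in: the bowl stands upright under the spout (centre within about 2 mm) with all four potatoes in it, the pointer is over the index mark to within about 0.01 rad, and the arm is clear; the timer, jar and salt have not moved (the can and spoon were not re-measured).

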